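# Lay up a bass harmonica comb and reed plate from the sloped bin

### The arm

A 6-joint arm with a two-finger parallel gripper is mounted at the origin on the work surface. World frame = base frame: x ahead of the robot, y to its left, z up, the work surface at z = 0. Lengths are in m, angles in rad, forces in N, time in s.
With the tool pointing down it reaches from about 0.35 to 0.775 m from the base axis. Payload 7.3 kg.
Tool frame: the origin (TCP) lies on the front face of the gripper's body, between the roots of the fingers; the fingertips stand ahead of it and the grasp point (between the pads) lies 47 mm ahead of it (finger_overhang is the z of the fingertips in the tool frame, in m); z points along the fingers, y is the line along which they close (so a half turn about z gives the same grasp; the last joint's range is limited). The gripper opens to 92 mm and grips with 3 to 60 N. Pads are 19 mm wide; open, the fingers measure 130 mm over their backs; the gripper's body (75 mm by 190 mm) begins 47 mm behind the grasp point.
Start: joints at [-1.458, 0.342, 1.524, -0, 1.275, -0.146], TCP at [0.134, -0.508, 0.292] pointing down, gripper open.
Joint ranges: [-2.53, 2.53], [-0.77, 2.02], [0.04, 2.7], [-1, 4.14], [0.28, 2.66], [-3.11, 3.11]. Speed limits (rad/s): [2.57, 2.57, 3.14, 3.14, 3.14, 3.14].

### API

Orientations are given as [roll, pitch, yaw] about the fixed x, y, z axes, in that order (R = Rz(yaw) Ry(pitch) Rx(roll)).
In Python, from cell import * gives the robot as it stands. The module is installed in compiled form; this text tells all that it offers.
- The arm moves only by the tool arm_command, never from a script. Its argument "series" is a list of rows, each an object of numbers: "x", "y", "z": the shift along the tool's x, y, z in mm; "rx", "ry", "rz": the turn, a rotation vector about the tool's x, y, z in degrees. A call has 1 to 20 rows; each row is the pose to reach, as a shift and turn from the pose commanded when the call began, along the tool's axes at that moment; what a row does not reach only later rows make up. A row lasts 1/10 s, in which the tool goes at most 50 mm and 8.59 degrees, less where a joint would pass 70% of its speed; a pose out of reach is approached as far as the arm can. A call with a gripper value outside its range is refused whole. "hand" is the finger opening in mm, from 0 to 91.8, set as the call begins (left out, the last holds). The fingers move at their own pace and stop on an object; "squeeze" is the grip in N (left out, the last holds). Time passes only in rows, so rows that repeat a pose let the fingers close. It gives the time, the measured TCP pose, the force, the opening and the grip force at its end, in the units of the state.
- observe(): the state, without advancing time (a new reading comes with each control period).
- read_camera(name): name is "side" or "top"; returns a dict with "pixels" (400x640x3 uint8, blue, green, red), "K" (3x3 intrinsics, pixels), "rvec" (rotation vector, rad) and "tvec" (3), from world to camera coordinates, as OpenCV has them. Camera axes: x right, y down, z forward; pixel columns grow to the right and rows downward; lengths in m; the calibration is good to about 2 mm. A picture is of the moment at which its call begins. There is no depth.
- hand_in(): hands the job in; it is judged then, once.
Trained networks look in a picture, given as the dict that the camera call returned (one of the last four; its "shot" number tells which), for a name from the list of things; names that differ only in an ending like _2 or _b are one class to them, and where a whole thing is asked for, a point or a joint stands for the part that bears it (a point fixed in the world has none). Each returns a list of dicts, best first, with "confidence" (0 to 1); they miss things now and then, are a little off and sometimes report something else, mostly with a low value. They report only what shows in the picture. A call takes as long as a camera call. They do not tell look-alikes from the thing itself.
- boxes_of(picture, query): "point" ([x, y, z] in m, in world coordinates, good to about 4 mm: the middle of the surface that is visible of it).
- trace(picture, query): "pixels" (400x640 bool, what is visible of it).
- mark_of(picture, query): "point" ([x, y, z] in m, in world coordinates, good to about 4 mm: a listed point, or the origin of a listed thing).
The state is a dict: "time": time; "qpos": joint angles; "qvel": joint speeds; "joint_efforts": joint torques, N m; "tool_pos": TCP position; "tool_rot": TCP orientation; "contact_force": force on the tool from outside, world axes, zero at the start; "torque": the same for the moment, N m; "opening": finger opening in m; "grip_force": force on a finger pad.
Only numpy, scipy, OpenCV 4.12 (cv2) and the standard library are available. Lean on these libraries where they do the work, as an engineer would, in place of code of your own. Each camera call takes 0.05 s, during which the arm holds its last target. There are 200 camera calls.

### The job

Take the red comb out of the sloped parts bin and lay it flat in the middle of the steel bench block, square with the block (long sides parallel), and let go of it. Then take the brass reed plate from the bin and lay it on the comb, flat and flush with it on all four sides. Set both down without dropping them or turning them over, and leave the nickel cover in its compartment and the tuning file where they are.

Things in the scene. Friction and masses are not known exactly. Their poses are not given: they have to be found in the camera images.
- bin: Fixed maple bin, 120 (x) by 292 (y) mm, dark green floor tilted 0.26 rad. Origin: centre of the inner floor, 19.5 mm above the counter; x runs up the slope away from the robot, z is the floor normal. Three compartments centred at y = -96, 0, 96 mm, each 112 (x) by 92 (y) mm inside, walls 4 thick, 24 high. Comb, plate and cover lie one in each, any order, long side near x.
- comb: Red plastic comb of a short bass harmonica with four dark cells, 60 (x) by 26 (y) by 12 (z) mm, 22 g. Origin: centre of its underside; z is up out of its cell face. Starts in one of the bin's compartments.
- plate: Brass reed plate with four reeds, 60 (x) by 26 (y) by 6 (z) mm, 75 g. Origin: centre of its underside; z is its reed face's normal. Starts in one of the bin's compartments.
- cover: Silvery nickel cover, 60 by 26 mm, 11 mm high with a narrower raised crown, 35 g. Origin: centre of its underside. Lies in the remaining compartment; not used.
- block_top (a point): Centre of the upper face of the squat dark steel bench block, screwed to the counter: 100 (x) by 64 (y) by 30 (z) mm; this point lies 30 mm above the counter. x runs along the block's long side, z up.
- file: Loose nickel tuning file with a black round handle, 170 mm long along its x (handle at -x), 18 mm thick, lying on the counter to the left of the bin. Origin: under its middle. Not used.
- stand: Fixed slotted maple stand, 130 (x) by 56 (y) mm, holding three upright brass reed plates whose tops are 56 mm above the counter. Origin: centre of its underside. Not used.
Not all that is in view belongs to the job. Several things have the shape of the plate; the one meant has the colours described above.

How it is judged:
By the outcome, as a careful person would: the job done as asked, in the order asked, and still so for the second after the job is handed in, with the robot touching nothing.
It also fails if it takes over 61 s, if anything falls off the work surface, if the arm or the gripper's body presses on something with over 40 N, if the wrist force passes 120 N, or if a joint passes its speed limit or range.

## Working session

There is one attempt and no reset: what is moved stays moved. The work goes in short steps, Python scripts to look and compute and a tool call to move; the robot and the scene stay as the last step left them, time stands still between calls to the robot, and variables do not carry over. Pictures are saved under pics/ and viewed, at most 10 in all, crops included, and the job is handed in when it is done.

Besides the shell and the picture viewer there is one more tool, called after "Request:" by a JSON object that holds its "name" and its "arguments", one argument or row to a line. arm_command: Moves the arm, as the interface text tells. Its arguments: {"type":"object","properties":{"series":{"type":"array"},"hand":{"type":"number"},"squeeze":{"type":"number"}},"required":["series"]}

```bash
mkdir -p pics
cat > h.py <<'E'
from cell import *
import numpy as np, cv2
from scipy.spatial.transform import Rotation as Rn
def P(p,X): return cv2.projectPoints(np.array(X,float).reshape(-1,3),np.array(p['rvec'],float),np.array(p['tvec'],float),np.array(p['K'],float),None)[0].reshape(-1,2)
E
python3 - <<'E'
from h import *
for n in("side","top"):
    p=read_camera(n); cv2.imwrite(f"pics/{n}0.png",p['pixels'])
    print(n,np.round(-cv2.Rodrigues(np.array(p['rvec']))[0].T@np.array(p['tvec']).ravel(),3))
    for q in("bin","comb","plate","cover","block_top","file","stand"):
        for f in (mark_of,boxes_of):
            print(q,f.__name__,[(np.round(d['point'],3).tolist(),round(d['confidence'],2),P(p,d['point']).round().tolist()) for d in f(p,q)[:4]])
print(observe())
E
```

```text
side [-0.045  0.919  0.877]
bin call [([0.537, 0.112, 0.02], 0.64, [[304.0, 225.0]])]
bin call [([0.538, 0.13, 0.027], 0.66, [[301.0, 226.0]]), ([0.47, 0.401, 0.011], 0.28, [[259.0, 303.0]])]
comb call [([0.53, 0.206, 0.018], 0.7, [[287.0, 245.0]])]
comb call [([0.526, 0.211, 0.03], 0.73, [[287.0, 243.0]]), ([0.525, 0.02, 0.024], 0.15, [[325.0, 209.0]])]
plate call [([0.491, 0.4, 0.002], 0.67, [[253.0, 301.0]]), ([0.531, 0.112, 0.015], 0.46, [[306.0, 227.0]]), ([0.661, 0.079, 0.001], 0.41, [[278.0, 210.0]])]
plate call [([0.53, 0.113, 0.022], 0.51, [[306.0, 225.0]]), ([0.661, 0.081, 0.004], 0.49, [[278.0, 209.0]])]
cover call [([0.529, 0.015, 0.021], 0.58, [[325.0, 208.0]])]
cover call []
block_top call [([0.475, -0.19, 0.03], 0.78, [[372.0, 179.0]])]
block_top call [([0.468, -0.175, 0.032], 0.68, [[372.0, 182.0]])]
file call [([0.493, 0.402, 0.002], 0.93, [[252.0, 301.0]])]
file call [([0.471, 0.4, 0.011], 0.63, [[259.0, 302.0]])]
stand call [([0.523, -0.42, -0.001], 0.92, [[389.0, 152.0]])]
stand call [([0.516, -0.4, 0.027], 0.91, [[389.0, 149.0]])]
top [0.489 0.006 0.993]
bin call
[... 927 characters left out ...]
.61, [[500.0, 215.0]])]
{'time': 1.5, 'qpos': array([-1.45800847e+00,  3.42013036e-01,  1.52409140e+00,  1.14145541e-05,
        1.27537958e+00, -1.45974414e-01]), 'qvel': array([ 0.00044241,  0.0015793 , -0.00092788,  0.00088066, -0.00129843,
       -0.00121172]), 'joint_efforts': array([ 5.47563432e-04, -4.31130195e+01, -2.44478095e+01,  7.19307410e-02,
        4.83768387e-02, -1.97348186e-05]), 'tool_pos': array([ 0.13437901, -0.50753446,  0.29223674]), 'tool_rot': array([3.14148358e+00, 4.99819200e-06, 2.58758945e-01]), 'contact_force': array([0.11452554, 0.93559966, 0.58456674]), 'torque': array([ 0.00924469, -0.01999888,  0.02008082]), 'grip_force': 0.0, 'opening': 0.09211733157693613}
```

View pics/side0.png

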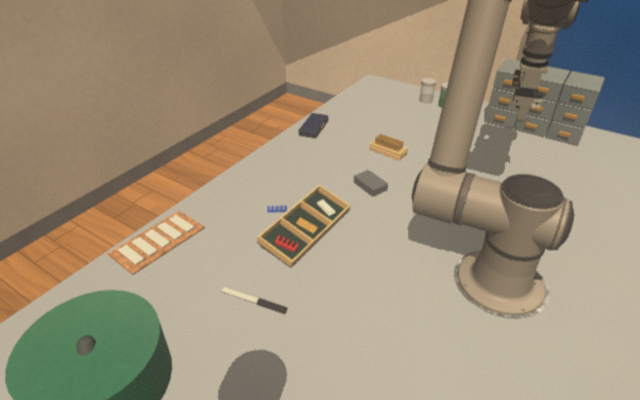

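View pics/top0.png

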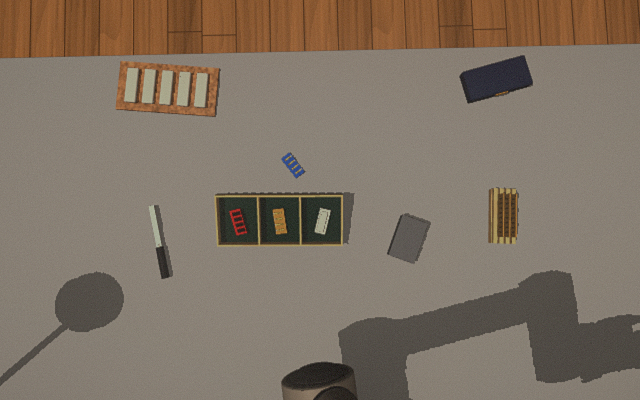

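The side view shows the bin around (304,225), with the red comb at (287,243), brass plate at (306,226) and silver cover at (325,208). The block is at (371,182) and the file at (255,299).
In the top view, the comb is at (238,222), the plate at (280,221), the cover at (323,221), the block at (409,238) and the file at (160,243).

Plate-shaped candidates in the top view: brass in the bin (280,221), the blue comb-like piece (292,165), pale plates on the tray (165,87) and upright plates in the stand (505,215). The brass one in the middle compartment fits, because it is brass-coloured and in the bin. Comb candidates: red (238,222) and blue (292,165); red fits.

```bash
cat >> h.py <<'E'
from scipy.optimize import least_squares
def hull(p,T,Rm,s):
    c=np.array([[a*s[0]/2,b*s[1]/2,h*s[2]] for a in(-1,1) for b in(-1,1) for h in(0,1)])
    return cv2.convexHull(P(p,c@Rm.T+T).astype(np.float32))
def feat(m):
    A=m['m00']; c=np.array([[m['mu20'],m['mu11']],[m['mu11'],m['mu02']]])/A
    return np.array([m['m10']/A,m['m01']/A]),c
def big(mask):
    n,l,s,_=cv2.connectedComponentsWithStats(mask.astype(np.uint8)); return l==1+np.argmax(s[1:,4])
def fit(pics,masks,s,x0,base=np.eye(3)):
    """pose (x,y,z,yaw) of a box on a plane with orientation base, matching silhouette moments"""
    F=[feat(cv2.moments(m.astype(np.uint8),True)) for m in masks]
    def r(v):
        o=[]
        for p,(c,C) in zip(pics,F):
            c2,C2=feat(cv2.moments(hull(p,v[:3],base@Rn.from_euler('z',v[3]).as_matrix(),s)))
            o+=list(c2-c)
            k=lambda M:np.array([M[0,0]-M[1,1],2*M[0,1]])/np.trace(M)
            o+=list(6*(k(C2)-k(C)))
        return np.array(o)
    q=least_squares(r,x0,x_scale=[.01,.01,.01,.1],diff_step=1e-4); return q.x,r(q.x)
def look(q,ps):
    return [big(trace(p,q)[0]['pixels']) for p in ps]
E
python3 - <<'E'
from h import *
ps=[read_camera("side"),read_camera("top")]
t=ps[1]
cv2.imwrite("pics/crop1.png",cv2.resize(t['pixels'][140:260,200:350],None,fx=5,fy=5,interpolation=cv2.INTER_CUBIC))
hsv=[cv2.cvtColor(p['pixels'],cv2.COLOR_BGR2HSV) for p in ps]
for q in("bin","comb","plate","cover","block_top"):
    for p in ps:
        for d in trace(p,q)[:3]:
            m=d['pixels']; print(q,p['shot'],round(d['confidence'],2),int(m.sum()),np.round(cv2.minAreaRect(np.argwhere(m)[:,::-1].astype(np.float32)),1) if 0 else cv2.minAreaRect(np.argwhere(m)[:,::-1].astype(np.float32)))
tilt=Rn.from_euler('y',-0.26).as_matrix()
for q,s,x0,b in(("block_top",(.1,.064,.03),[.475,-.188,0,1.2],np.eye(3)),("comb",(.06,.026,.012),[.53,.208,.02,.2],tilt),("plate",(.06,.026,.006),[.53,.112,.02,.1],tilt),("bin",(.12,.292,.024),[.535,.11,.02,0],tilt)):
    try:
        v,r=fit(ps,look(q,ps),s,x0,b); print(q,v.round(4),r.round(2))
    except Exception as e: print(q,e)
E
```

```text
bin 3 0.67 3027 ((302.0, 224.00001525878906), (45.25482940673828, 91.92388153076172), 45.0)
bin 4 0.64 5920 ((278.0, 219.5), (53.0, 128.0), 90.0)
comb 3 0.67 204 ((286.0317077636719, 243.51463317871094), (22.00055503845215, 9.42880916595459), 24.775142669677734)
comb 3 0.45 120 ((305.9717102050781, 225.6509552001953), (19.23145866394043, 6.410486221313477), 29.05460548400879)
comb 4 0.51 312 ((238.4000244140625, 221.1999969482422), (26.56313133239746, 12.016654968261719), 71.56505584716797)
plate 3 0.56 103 ((276.5, 209.0), (6.0, 17.0), 90.0)
plate 3 0.54 123 ((306.1886901855469, 225.66038513183594), (18.842945098876953, 6.799000263214111), 29.05460548400879)
plate 3 0.26 412 ((254.45001220703125, 300.14996337890625), (67.35651397705078, 8.221921920776367), 18.434947967529297)
plate 4 0.82 277 ((292.7400207519531, 164.82000732421875), (25.400001525878906, 11.400001525878906), 53.13010025024414)
plate 4 0.7 279 ((279.41998291015625, 220.43997192382812), (25.031579971313477, 11.455130577087402), 81.8698959350586)
cover 4 0.67 268 ((322.0926818847656, 220.734130859375), (10.825671195983887, 25.283178329467773), 12.094757080078125)
block_top 3 0.75 602 ((370.3902587890625, 183.01219177246094), (33.10883712768555, 21.083457946777344), 38.65980529785156)
block_top 4 0.66 1252 ((407.3156433105469, 238.38470458984375), (29.273963928222656, 43.6175537109375), 19.025606155395508)
block_top [ 0.4773 -0.1852  0.0029 -0.4142] [ 0.55 -0.    0.2   0.19 -0.21 -0.34  0.14 -0.06]
comb [0.531  0.2091 0.0204 0.2451] [ 0.5   0.07  0.05 -0.29 -0.23 -0.36 -0.06 -0.15]
plate [6.632e-01 8.150e-02 6.000e-04 7.145e-01] [ 0.92  0.26 -0.26  0.8  -0.32 -0.58  0.66  0.07]
bin [ 0.5354  0.1122  0.0191 -0.0007] [ 0.72 -0.02 -0.19 -0.14 -0.33 -0.45  0.17 -0.27]
```

View pics/crop1.png

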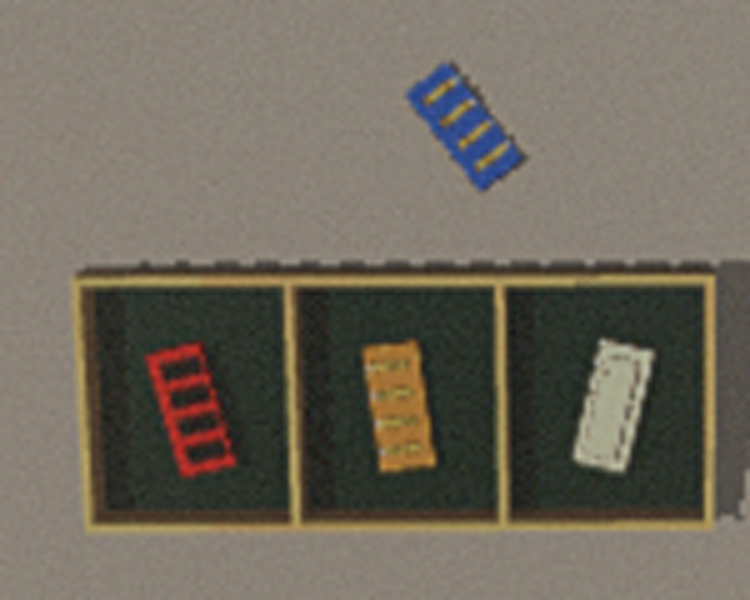

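The crop confirms the brass plate with four reeds at (400,405), the red comb at (190,410), the cover at (614,405), and a blue look-alike outside the bin. The trace masks are coarse, so I'll refine with upsampled colour masks and overlay the fits.

```bash
cat >> h.py <<'E'
from scipy.optimize import minimize
U=6
def cmask(p,fn,c,r=28,close=5):
    """upsampled colour mask round pixel c"""
    x0,y0=int(c[0])-r,int(c[1])-r
    im=cv2.resize(p['pixels'][y0:y0+2*r,x0:x0+2*r],None,fx=U,fy=U,interpolation=cv2.INTER_CUBIC).astype(np.float32)
    im=cv2.GaussianBlur(im,(0,0),U*.4)
    m=fn(im).astype(np.uint8); 
    if close: m=cv2.morphologyEx(m,cv2.MORPH_CLOSE,np.ones((close*U,close*U)))
    return big(m),(x0,y0),im
def upx(h,o): return (h.reshape(-1,2)-o+.5)*U-.5
def fitx(ps,ms,s,x0,base=np.eye(3),yaws=(-.1,0,.1)):
    def rend(p,m,o,v):
        h=upx(hull(p,v[:3],base@Rn.from_euler('z',v[3]).as_matrix(),s),o)
        z=np.zeros(m.shape,np.uint8); cv2.fillConvexPoly(z,np.round(h*16).astype(np.int32),1,shift=4); return z
    f=lambda v:sum((rend(p,m,o,v)!=m).sum()/m.sum() for p,(m,o,_) in zip(ps,ms))
    best=None
    for dy in yaws:
        v0=np.array(x0)+[0,0,0,dy]
        S=np.vstack([v0]+[v0+d for d in np.diag([.004,.004,.004,.08])])
        q=minimize(f,v0,method='Nelder-Mead',options=dict(initial_simplex=S,xatol=1e-5,fatol=1e-4,maxiter=400))
        if best is None or q.fun<best.fun: best=q
    return best.x,best.fun
red=lambda i:i[...,2]-i[...,1]>45
brass=lambda i:(i[...,2]-i[...,0]>50)
def over(p,mo,v,s,base=np.eye(3)):
    m,o,im=mo; im=im.clip(0,255).astype(np.uint8).copy()
    cv2.drawContours(im,cv2.findContours(m.astype(np.uint8),0,1)[0],-1,(255,255,0),1)
    for k,(a,b) in enumerate([(0,1),(1,3),(3,2),(2,0)]):
        c=np.array([[i*s[0]/2,j*s[1]/2,h*s[2]] for i in(-1,1) for j in(-1,1) for h in(0,1)])
        for h in(0,1):
            u=upx(P(p,c@(base@Rn.from_euler('z',v[3]).as_matrix()).T+v[:3]),o)[h::2]
            cv2.line(im,*[tuple(int(t) for t in u[q].round()) for q in(a,b)],(0,255,0) if h else (255,0,255),1)
    return im
E
python3 - <<'E'
from h import *
ps=[read_camera("side"),read_camera("top")]
tilt=Rn.from_euler('y',-0.26).as_matrix()
rows=[]
dark=lambda i:i.mean(-1)<100
p=ps[1]['pixels']; print('block/counter rgb',p[238,408],p[238,380],p[240,434],p[238,424])
for q,s,x0,b,fn,cl in(("comb",(.06,.026,.012),[.531,.209,.02,.28],tilt,red,5),("plate",(.06,.026,.006),[.531,.112,.02,.13],tilt,brass,4),("block",(.1,.064,.03),[.475,-.187,0,-.34],np.eye(3),dark,3)):
    ms=[cmask(p,fn,P(p,x0[:3])[0],17 if q!="block" else 30,cl) for p in ps]
    v,r=fitx(ps,ms,s,x0,b); print(q,v.round(4),round(r,3))
    for p,m in zip(ps,ms): print('  only',fitx([p],[m],s,v,b,(0,))[0].round(4))
    rows.append(np.hstack([cv2.resize(over(p,m,v,s,b),(260,260)) for p,m in zip(ps,ms)]))
cv2.imwrite("pics/fit1.png",np.vstack([np.hstack(rows[:2])[:,:780],np.hstack([rows[2],rows[1][:,260:]])]))
E
```

```text
block/counter rgb [81 84 88] [117 128 137] [122 134 142] [71 79 80]
comb [0.5296 0.2105 0.0223 0.2268] 0.252
  only [0.5302 0.211  0.023  0.2139]
  only [0.5284 0.2095 0.0228 0.2256]
plate [0.5269 0.1135 0.017  0.1019] 0.733
  only [ 0.4999  0.135   0.0304 -0.1555]
  only [0.5274 0.1138 0.0142 0.1026]
block [ 0.4792 -0.1891 -0.001  -0.4983] 2.74
  only [ 0.4797 -0.1868 -0.0007 -0.5892]
  only [ 0.4766 -0.1877  0.0031 -0.4163]
```

View pics/fit1.png

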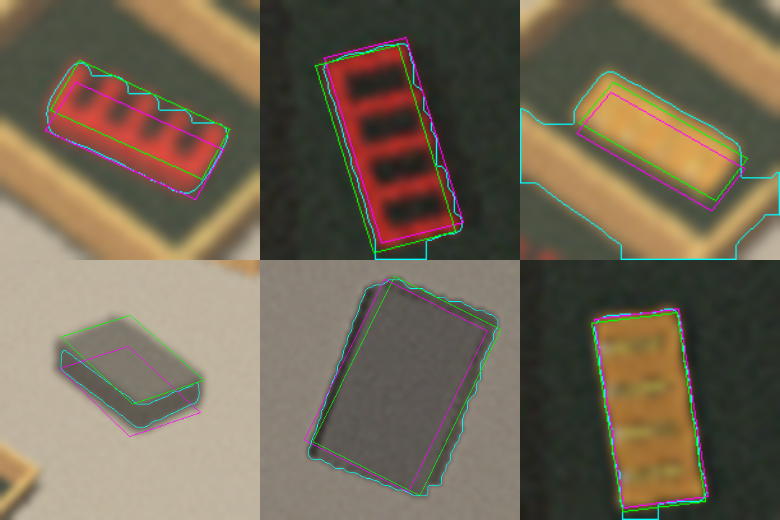

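```bash
cat >> h.py <<'E'
tilt=Rn.from_euler('y',-0.26).as_matrix()
def toolR(base,yaw): return base@Rn.from_euler('z',yaw).as_matrix()@Rn.from_euler('x',np.pi).as_matrix()
def delta(tip,Rt,ahead):
    """row taking tool point 'ahead' (m in front of TCP) to tip with orientation Rt"""
    s=observe(); R0=Rn.from_euler('xyz',s['tool_rot']).as_matrix()
    tcp=np.array(tip)-Rt[:,2]*ahead
    return (1000*R0.T@(tcp-s['tool_pos'])).round(1),np.degrees(Rn.from_matrix(R0.T@Rt).as_rotvec()).round(2)
E
python3 - <<'E'
from h import *
import cell; print(finger_overhang if 'finger_overhang' in globals() else [n for n in dir(cell) if n[0]!='_'])
Rt=toolR(tilt,.227)
c=np.array([.530,.210,.022])
print(delta(c+tilt[:,2]*.10,Rt,.047))
E
```

```text
0.0655
(array([ 529.5, -602.1,  128.1]), array([-3.58, 14.46,  1.81]))
```

Request:
{"name": "arm_command", "arguments": {
  "series": [
    {"x": 265,"y": -301,"z": 0,"ry": 7,"rx": -1.8},
    {"x": 265,"y": -301,"z": 0,"ry": 7,"rx": -1.8},
    {"x": 265,"y": -301,"z": 0,"ry": 7,"rx": -1.8},
    {"x": 265,"y": -301,"z": 0,"ry": 7,"rx": -1.8},
    {"x": 265,"y": -301,"z": 0,"ry": 7,"rx": -1.8},
    {"x": 265,"y": -301,"z": 0,"ry": 7,"rx": -1.8},
    {"x": 265,"y": -301,"z": 0,"ry": 7,"rx": -1.8},
    {"x": 265,"y": -301,"z": 0,"ry": 7,"rx": -1.8},
    {"x": 530,"y": -602,"z": 128,"rx": -3.58,"ry": 14.46,"rz": 1.81},
    {"x": 530,"y": -602,"z": 128,"rx": -3.58,"ry": 14.46,"rz": 1.81},
    {"x": 530,"y": -602,"z": 128,"rx": -3.58,"ry": 14.46,"rz": 1.81},
    {"x": 530,"y": -602,"z": 128,"rx": -3.58,"ry": 14.46,"rz": 1.81},
    {"x": 530,"y": -602,"z": 128,"rx": -3.58,"ry": 14.46,"rz": 1.81},
    {"x": 530,"y": -602,"z": 128,"rx": -3.58,"ry": 14.46,"rz": 1.81},
    {"x": 530,"y": -602,"z": 128,"rx": -3.58,"ry": 14.46,"rz": 1.81},
    {"x": 530,"y": -602,"z": 128,"rx": -3.58,"ry": 14.46,"rz": 1.81},
    {"x": 530,"y": -602,"z": 128,"rx": -3.58,"ry": 14.46,"rz": 1.81},
    {"x": 530,"y": -602,"z": 128,"rx": -3.58,"ry": 14.46,"rz": 1.81}
  ],
  "hand": 40
}}

```text
invalid input
```

Run:
```python
from h import *
ps=[read_camera("side"),read_camera("top")]
x0=[.475,-.187,0,-.34]; s=(.1,.064,.03)
cs=[]
rows=[]
ms=[]
for p in ps:
    c=P(p,[.475,-.187,.015])[0]; g=p['pixels'][int(c[1])-22:int(c[1])+22,int(c[0])-26:int(c[0])+26].mean(-1).astype(np.uint8)
    t,_=cv2.threshold(g,0,255,cv2.THRESH_OTSU); print('otsu',t)
    ms.append(cmask(p,lambda i:i.mean(-1)<t,c,28,2))
v,r=fitx(ps,ms,s,x0); print(v.round(4),round(r,3))
for p,m in zip(ps,ms): print('  only',[np.round(a,4) for a in fitx([p],[m],s,x0)])
cv2.imwrite("pics/fit2.png",np.hstack([over(p,m,v,s) for p,m in zip(ps,ms)]))
st=observe();print(st['time'],st['tool_pos'],st['contact_force'])
c=np.array([.530,.210,.022]); print(delta(c,toolR(tilt,.227),.0655))
```

```text
otsu 143.0
otsu 107.0
[ 4.797e-01 -1.884e-01 -4.000e-04 -3.893e-01] 0.171
  only [array([ 0.4801, -0.1874, -0.0006, -0.4015]), np.float64(0.0556)]
  only [array([ 0.4786, -0.1774,  0.0577, -0.3852]), np.float64(0.0306)]
2.7 [ 0.13437901 -0.50753382  0.29225622] [-0.4938662   0.32520075  0.49974755]
(array([ 549.8, -596.7,  206.9]), array([-3.58, 14.46,  1.81]))
```

View pics/fit2.png

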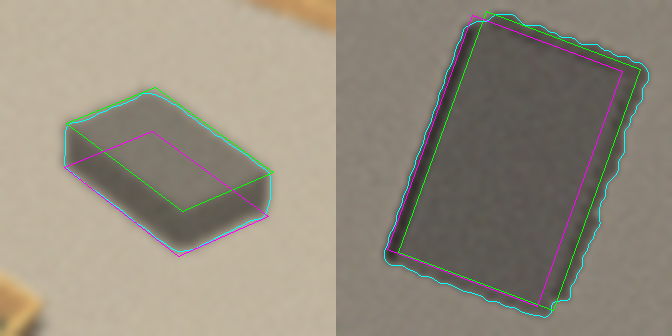

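The block fit is good in both views: centre about (0.478, -0.188), top at z≈0.03, yaw about -0.39. The move was refused, so I'll give all six keys in every row.

Request:
{"name": "arm_command", "arguments": {
  "series": [
    {"x": 265,"y": -301,"z": 0,"rx": -1.8,"ry": 7,"rz": 1},
    {"x": 265,"y": -301,"z": 0,"rx": -1.8,"ry": 7,"rz": 1},
    {"x": 265,"y": -301,"z": 0,"rx": -1.8,"ry": 7,"rz": 1},
    {"x": 265,"y": -301,"z": 0,"rx": -1.8,"ry": 7,"rz": 1},
    {"x": 265,"y": -301,"z": 0,"rx": -1.8,"ry": 7,"rz": 1},
    {"x": 265,"y": -301,"z": 0,"rx": -1.8,"ry": 7,"rz": 1},
    {"x": 265,"y": -301,"z": 0,"rx": -1.8,"ry": 7,"rz": 1},
    {"x": 265,"y": -301,"z": 0,"rx": -1.8,"ry": 7,"rz": 1},
    {"x": 530,"y": -602,"z": 128,"rx": -3.6,"ry": 14.5,"rz": 1.8},
    {"x": 530,"y": -602,"z": 128,"rx": -3.6,"ry": 14.5,"rz": 1.8},
    {"x": 530,"y": -602,"z": 128,"rx": -3.6,"ry": 14.5,"rz": 1.8},
    {"x": 530,"y": -602,"z": 128,"rx": -3.6,"ry": 14.5,"rz": 1.8},
    {"x": 530,"y": -602,"z": 128,"rx": -3.6,"ry": 14.5,"rz": 1.8},
    {"x": 530,"y": -602,"z": 128,"rx": -3.6,"ry": 14.5,"rz": 1.8},
    {"x": 530,"y": -602,"z": 128,"rx": -3.6,"ry": 14.5,"rz": 1.8},
    {"x": 530,"y": -602,"z": 128,"rx": -3.6,"ry": 14.5,"rz": 1.8},
    {"x": 530,"y": -602,"z": 128,"rx": -3.6,"ry": 14.5,"rz": 1.8},
    {"x": 530,"y": -602,"z": 128,"rx": -3.6,"ry": 14.5,"rz": 1.8}
  ],
  "hand": 40,
  "squeeze": 10
}}

```text
time: 4.5
tool_pos: [0.4931, 0.2124, 0.1629]
tool_rot: [3.081, -0.253, 0.238]
contact_force: [0.0, -1.1, 0.9]
opening: 0.0402
grip_force: 0.0
```

Run:
```python
from h import *
st=observe();print(st['time'],st['tool_pos'],st['tool_rot'],st['contact_force'],st['opening'])
c=np.array([.530,.210,.022]); print(delta(c,toolR(tilt,.227),.0655))
```

```text
4.5 [0.49307616 0.21237071 0.16292   ] [ 3.08146993 -0.25285636  0.23829924] [ 0.03737183 -1.13987296  0.92605405] 0.04015386611060631
(array([-1.1,  2.2, 80.2]), array([-0.03,  0.01,  0.21]))
```

Request:
{"name": "arm_command", "arguments": {
  "series": [
    {"x": -1,"y": 2,"z": 40,"rx": 0,"ry": 0,"rz": 0},
    {"x": -1,"y": 2,"z": 65,"rx": 0,"ry": 0,"rz": 0},
    {"x": -1,"y": 2,"z": 74,"rx": 0,"ry": 0,"rz": 0},
    {"x": -1,"y": 2,"z": 77,"rx": 0,"ry": 0,"rz": 0},
    {"x": -1,"y": 2,"z": 79,"rx": 0,"ry": 0,"rz": 0},
    {"x": -1,"y": 2,"z": 80,"rx": 0,"ry": 0,"rz": 0},
    {"x": -1,"y": 2,"z": 80,"rx": 0,"ry": 0,"rz": 0}
  ]
}}

```text
time: 5.2
tool_pos: [0.5131, 0.2079, 0.0878]
tool_rot: [3.081, -0.255, 0.235]
contact_force: [0.4, 0.6, 0.0]
opening: 0.0401
grip_force: 0.0
```

Request:
{"name": "arm_command", "arguments": {
  "series": [
    {"x": 0,"y": 0,"z": 2,"rx": 0,"ry": 0,"rz": 0},
    {"x": 0,"y": 0,"z": 2,"rx": 0,"ry": 0,"rz": 0},
    {"x": 0,"y": 0,"z": 2,"rx": 0,"ry": 0,"rz": 0}
  ]
}}

```text
time: 5.5
tool_pos: [0.5133, 0.2079, 0.0849]
tool_rot: [3.081, -0.254, 0.235]
contact_force: [0.7, 0.4, 0.7]
opening: 0.0402
grip_force: 0.0
```

Request:
{"name": "arm_command", "arguments": {
  "series": [
    {"x": 0,"y": 0,"z": 0,"rx": 0,"ry": 0,"rz": 0},
    {"x": 0,"y": 0,"z": 0,"rx": 0,"ry": 0,"rz": 0},
    {"x": 0,"y": 0,"z": 0,"rx": 0,"ry": 0,"rz": 0},
    {"x": 0,"y": 0,"z": 0,"rx": 0,"ry": 0,"rz": 0},
    {"x": 0,"y": 0,"z": 0,"rx": 0,"ry": 0,"rz": 0},
    {"x": 0,"y": 0,"z": 0,"rx": 0,"ry": 0,"rz": 0}
  ],
  "hand": 15,
  "squeeze": 12
}}

```text
time: 6.1
tool_pos: [0.5133, 0.2079, 0.0848]
tool_rot: [3.081, -0.254, 0.235]
contact_force: [-0.2, -0.3, 0.2]
opening: 0.0257
grip_force: 12.0
```

Request:
{"name": "arm_command", "arguments": {
  "series": [
    {"x": 0,"y": 0,"z": -10,"rx": 0,"ry": 0,"rz": 0},
    {"x": 0,"y": 0,"z": -40,"rx": 0,"ry": 0,"rz": 0},
    {"x": 0,"y": 0,"z": -80,"rx": 0,"ry": 0,"rz": 0},
    {"x": 0,"y": 0,"z": -80,"rx": 0,"ry": 0,"rz": 0},
    {"x": 0,"y": 0,"z": -80,"rx": 0,"ry": 0,"rz": 0}
  ]
}}

```text
time: 6.6
tool_pos: [0.4928, 0.2081, 0.1635]
tool_rot: [3.082, -0.257, 0.235]
contact_force: [-0.6, 0.5, 0.8]
opening: 0.0259
grip_force: 12.0
```

Run:
```python
from h import *
s=observe(); R=Rn.from_euler('xyz',s['tool_rot']).as_matrix()
tip=s['tool_pos']+R[:,2]*.0655; print('tip',tip,s['opening'])
ps=[read_camera("side"),read_camera("top")]
b=R@np.diag([1,-1,-1.]) 
x0=list(tip+R[:,2]*.003)+[0]
ms=[cmask(p,red,P(p,tip-R[:,2]*.003)[0],17,5) for p in ps]
try:
    for p,m in zip(ps,ms):print(m[0].sum())
    v,r=fitx(ps,ms,(.06,.026,.012),x0,b,(0,)); print('comb in tool frame (mm)',(1000*R.T@(v[:3]-tip)).round(1),v[3],r)
except Exception as e: print(e)
print(delta([.478,-.188,.0735],toolR(np.eye(3),-.388),.0655))
cv2.imwrite("pics/held1.png",np.hstack([m[2] for m in ms]).clip(0,255))
```

```text
tip [0.50988688 0.20809203 0.10028458] 0.025873599263974353
679
1639
comb in tool frame (mm) [-0.9  0.8 12.9] 0.2400460684261153 19.284736643001363
(array([-108.3,  381.1,   18.4]), array([ -1.19, -15.08,  35.05]))[ WARN:0@1.578] global loadsave.cpp:1063 imwrite_ Unsupported depth image for selected encoder is fallbacked to CV_8U.
```

View pics/held1.png

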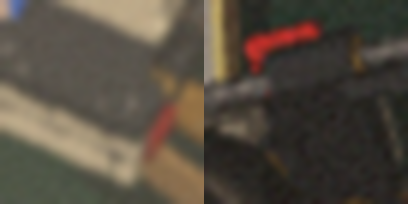

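The comb is held (a red end is visible at (280,40) in the right half) and mostly hidden by the gripper. I'll carry it over to the block.

Request:
{"name": "arm_command", "arguments": {
  "series": [
    {"x": -20,"y": 200,"z": 0,"rx": 0,"ry": -5,"rz": 15},
    {"x": -20,"y": 200,"z": 0,"rx": 0,"ry": -5,"rz": 15},
    {"x": -20,"y": 200,"z": 0,"rx": 0,"ry": -5,"rz": 15},
    {"x": -20,"y": 200,"z": 0,"rx": 0,"ry": -5,"rz": 15},
    {"x": -20,"y": 200,"z": 0,"rx": 0,"ry": -5,"rz": 15},
    {"x": -108,"y": 381,"z": 18,"rx": -1.2,"ry": -15.1,"rz": 35},
    {"x": -108,"y": 381,"z": 18,"rx": -1.2,"ry": -15.1,"rz": 35},
    {"x": -108,"y": 381,"z": 18,"rx": -1.2,"ry": -15.1,"rz": 35},
    {"x": -108,"y": 381,"z": 18,"rx": -1.2,"ry": -15.1,"rz": 35},
    {"x": -108,"y": 381,"z": 18,"rx": -1.2,"ry": -15.1,"rz": 35},
    {"x": -108,"y": 381,"z": 18,"rx": -1.2,"ry": -15.1,"rz": 35},
    {"x": -108,"y": 381,"z": 18,"rx": -1.2,"ry": -15.1,"rz": 35}
  ]
}}

```text
time: 7.9
tool_pos: [0.4785, -0.1862, 0.1392]
tool_rot: [-3.141, 0.001, -0.386]
contact_force: [-0.2, -0.7, -0.2]
opening: 0.0257
grip_force: 12.0
```

Run:
```python
from h import *
print(delta([.478,-.188,.0355],toolR(np.eye(3),-.388),.0655),observe()['tool_rot'])
```

```text
(array([ 0.3,  1.9, 38.2]), array([-0.04,  0.07,  0.1 ])) [-3.14089213e+00  1.19844088e-03 -3.86273774e-01]
```

Request:
{"name": "arm_command", "arguments": {
  "series": [
    {"x": 0,"y": 2,"z": 25,"rx": 0,"ry": 0,"rz": 0},
    {"x": 0,"y": 2,"z": 34,"rx": 0,"ry": 0,"rz": 0},
    {"x": 0,"y": 2,"z": 37,"rx": 0,"ry": 0,"rz": 0},
    {"x": 0,"y": 2,"z": 38,"rx": 0,"ry": 0,"rz": 0},
    {"x": 0,"y": 2,"z": 38,"rx": 0,"ry": 0,"rz": 0}
  ]
}}

```text
time: 8.4
tool_pos: [0.4782, -0.1892, 0.1023]
tool_rot: [-3.141, -0.001, -0.386]
contact_force: [-0.5, 0.6, -0.1]
opening: 0.0258
grip_force: 12.0
```

Request:
{"name": "arm_command", "arguments": {
  "series": [
    {"x": 0,"y": 0,"z": 0.5,"rx": 0,"ry": 0,"rz": 0},
    {"x": 0,"y": 0,"z": 1,"rx": 0,"ry": 0,"rz": 0}
  ]
}}

```text
time: 8.6
tool_pos: [0.4781, -0.1896, 0.1013]
tool_rot: [-3.142, -0.002, -0.387]
contact_force: [-0.1, -0.1, -0.4]
opening: 0.0258
grip_force: 12.0
```

Request:
{"name": "arm_command", "arguments": {
  "series": [
    {"x": 0,"y": 0,"z": 0.5,"rx": 0,"ry": 0,"rz": 0},
    {"x": 0,"y": 0,"z": 0.5,"rx": 0,"ry": 0,"rz": 0}
  ]
}}

```text
time: 8.8
tool_pos: [0.4778, -0.1896, 0.1004]
tool_rot: [-3.141, -0.001, -0.387]
contact_force: [0.4, 0.2, -0.6]
opening: 0.0259
grip_force: 12.0
```

Request:
{"name": "arm_command", "arguments": {
  "series": [
    {"x": 0,"y": 0,"z": 0.5,"rx": 0,"ry": 0,"rz": 0},
    {"x": 0,"y": 0,"z": 0.5,"rx": 0,"ry": 0,"rz": 0}
  ]
}}

```text
time: 9.0
tool_pos: [0.4778, -0.1895, 0.0998]
tool_rot: [-3.141, -0.0, -0.387]
contact_force: [-1.2, 0.6, 0.1]
opening: 0.0259
grip_force: 12.0
```

Request:
{"name": "arm_command", "arguments": {
  "series": [
    {"x": 0,"y": 0,"z": 0.5,"rx": 0,"ry": 0,"rz": 0},
    {"x": 0,"y": 0,"z": 0.5,"rx": 0,"ry": 0,"rz": 0}
  ]
}}

```text
time: 9.2
tool_pos: [0.4778, -0.1896, 0.0993]
tool_rot: [-3.141, -0.001, -0.387]
contact_force: [0.1, -0.1, -0.5]
opening: 0.0254
grip_force: 12.0
```

Request:
{"name": "arm_command", "arguments": {
  "series": [
    {"x": 0,"y": 0,"z": 0.5,"rx": 0,"ry": 0,"rz": 0},
    {"x": 0,"y": 0,"z": 0.5,"rx": 0,"ry": 0,"rz": 0}
  ]
}}

```text
time: 9.4
tool_pos: [0.4779, -0.1896, 0.0992]
tool_rot: [-3.142, -0.001, -0.387]
contact_force: [-1.9, 0.1, 4.4]
opening: 0.0258
grip_force: 12.0
```

Contact (4.4 N) came just where predicted. Release and rise.

Request:
{"name": "arm_command", "arguments": {
  "series": [
    {"x": 0,"y": 0,"z": 0,"rx": 0,"ry": 0,"rz": 0},
    {"x": 0,"y": 0,"z": 0,"rx": 0,"ry": 0,"rz": 0},
    {"x": 0,"y": 0,"z": 0,"rx": 0,"ry": 0,"rz": 0},
    {"x": 0,"y": 0,"z": -10,"rx": 0,"ry": 0,"rz": 0},
    {"x": 0,"y": 0,"z": -50,"rx": 0,"ry": 0,"rz": 0},
    {"x": 0,"y": 0,"z": -90,"rx": 0,"ry": 0,"rz": 0},
    {"x": 0,"y": 0,"z": -90,"rx": 0,"ry": 0,"rz": 0}
  ],
  "hand": 40
}}

```text
time: 10.1
tool_pos: [0.4801, -0.1908, 0.1944]
tool_rot: [3.14, -0.011, -0.387]
contact_force: [-0.2, 0.7, 0.6]
opening: 0.04
grip_force: 0.0
```

Run:
```python
from h import *
p=read_camera("side")
# plate orientation/position kept from earlier; find target above it
c=np.array([.528,.113,.0176]); print(delta(c+tilt[:,2]*.075,toolR(tilt,.105),.0655))
m=trace(p,"plate"); print([(d['confidence'],d['pixels'].sum(),np.argwhere(d['pixels']).mean(0)) for d in m])
```

```text
(array([-102.8, -285.6,   37.6]), array([  2.25,  14.51, -28.02]))
[(0.46, np.int64(122), array([208.78688525, 275.95901639])), (0.45, np.int64(175), array([225.78857143, 306.32571429]))]
```

Run:
```python
from h import *
ps=[read_camera("side"),read_camera("top")]
s=(.06,.026,.006); x0=[.529,.113,.0178,.105]
ms=[]
for p in ps:
    c=P(p,x0[:3])[0]
    tr=[d['pixels'] for q in("plate",) for d in trace(p,q) if np.hypot(*(np.argwhere(d['pixels']).mean(0)[::-1]-c))<6]
    m,o,im=cmask(p,lambda i:i[...,2]-i[...,0]>45,c,14,2) if 0 else (None,)*3
    r=14;x,y=int(c[0])-r,int(c[1])-r
    im=cv2.resize(p['pixels'][y:y+2*r,x:x+2*r],None,fx=U,fy=U,interpolation=cv2.INTER_CUBIC).astype(np.float32)
    k=im[...,2]-im[...,0]; k=cv2.GaussianBlur(k,(0,0),2)
    g=cv2.resize(cv2.dilate(tr[0].astype(np.uint8),np.ones((3,3)))[y:y+2*r,x:x+2*r],None,fx=U,fy=U,interpolation=cv2.INTER_NEAREST)
    th=k[g>0].max()*.5; print(len(tr),th)
    m=cv2.morphologyEx(((k>th)&(g>0)).astype(np.uint8),cv2.MORPH_CLOSE,np.ones((9,9)))
    ms.append((big(m),(x,y),im))
v,r=fitx(ps,ms,s,x0,tilt); print(v.round(4),r)
for p,m in zip(ps,ms):
    # z fixed on the known floor: 2-D check
    print([np.round(a,4) for a in fitx([p],[m],s,x0,tilt,(0,))])
cv2.imwrite("pics/fit3.png",np.hstack([cv2.resize(over(p,m,v,s,tilt),None,fx=2,fy=2) for p,m in zip(ps,ms)]))
floor=lambda x:.0195+np.tan(.26)*(x-.5354)
c=v[:3].copy(); c[2]=floor(c[0]); print('floor',c[2],delta(c+tilt[:,2]*.075,toolR(tilt,v[3]),.0655))
```

```text
1 70.15479
1 65.42114
[0.5276 0.1135 0.022  0.1045] 0.23837388981796892
[array([0.5298, 0.1128, 0.0213, 0.1087]), np.float64(0.1262)]
[array([0.527 , 0.1134, 0.0207, 0.0973]), np.float64(0.0791)]
floor 0.017427094398222667 (array([-101. , -285.6,   34.8]), array([  2.06,  15.01, -28.02]))
```

View pics/fit3.png

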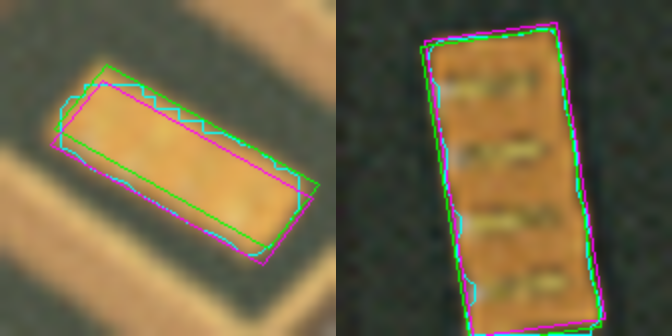

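The plate fit is consistent in both views: centre (0.528, 0.113), yaw 0.104. Moving above it.

Request:
{"name": "arm_command", "arguments": {
  "series": [
    {"x": -50,"y": -143,"z": 0,"rx": 1,"ry": 7,"rz": -14},
    {"x": -50,"y": -143,"z": 0,"rx": 1,"ry": 7,"rz": -14},
    {"x": -50,"y": -143,"z": 0,"rx": 1,"ry": 7,"rz": -14},
    {"x": -101,"y": -286,"z": 35,"rx": 2.1,"ry": 15,"rz": -28},
    {"x": -101,"y": -286,"z": 35,"rx": 2.1,"ry": 15,"rz": -28},
    {"x": -101,"y": -286,"z": 35,"rx": 2.1,"ry": 15,"rz": -28},
    {"x": -101,"y": -286,"z": 35,"rx": 2.1,"ry": 15,"rz": -28},
    {"x": -101,"y": -286,"z": 35,"rx": 2.1,"ry": 15,"rz": -28},
    {"x": -101,"y": -286,"z": 35,"rx": 2.1,"ry": 15,"rz": -28}
  ]
}}

```text
time: 11.3
tool_pos: [0.4923, 0.1128, 0.1534]
tool_rot: [3.113, -0.26, 0.108]
contact_force: [0.2, -0.3, -0.6]
opening: 0.0401
grip_force: 0.0
```

Run:
```python
from h import *
c=np.array([.528,.1133,.0175]); print(delta(c,toolR(tilt,.104),.0655))
ps=[read_camera("side"),read_camera("top")]
s=(.06,.026,.012); x0=[.478,-.189,.03,-.387]
ms=[cmask(p,red,P(p,np.array(x0[:3])+[0,0,.006])[0],17,5) for p in ps]
v,r=fitx(ps,ms,s,x0); print('comb',v.round(4),r)
for p,m in zip(ps,ms): print(fitx([p],[m],s,x0,yaws=(0,)))
cv2.imwrite("pics/comb2.png",np.hstack([cv2.resize(over(p,m,v,s),None,fx=1.9,fy=1.9) for p,m in zip(ps,ms)]))
```

```text
(array([-0.4, -0.6, 75. ]), array([ 0.06, -0.06,  0.02]))
comb [ 0.4769 -0.1881  0.0328 -0.399 ] 0.29305394738009893
(array([ 0.48016542, -0.19031992,  0.03143508, -0.4062046 ]), np.float64(0.14166854058916123))
(array([ 0.47632309, -0.1885824 ,  0.03040679, -0.38808381]), np.float64(0.09206265861555964))
```

View pics/comb2.png

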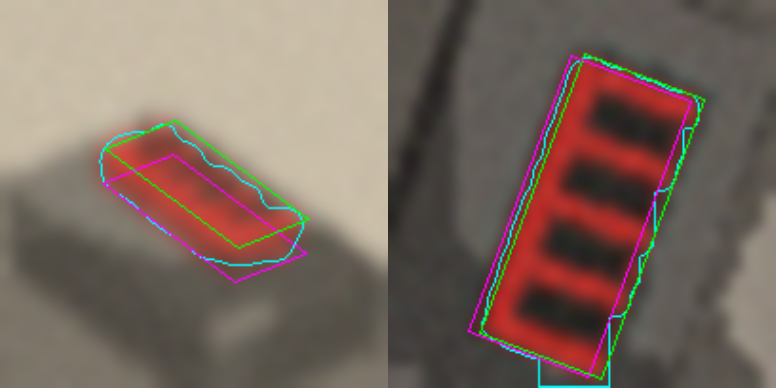

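The comb lies square in the middle of the block; both views agree to about 2 mm. Now descend to the plate.

Request:
{"name": "arm_command", "arguments": {
  "series": [
    {"x": 0,"y": -1,"z": 40,"rx": 0,"ry": 0,"rz": 0},
    {"x": 0,"y": -1,"z": 64,"rx": 0,"ry": 0,"rz": 0},
    {"x": 0,"y": -1,"z": 70,"rx": 0,"ry": 0,"rz": 0},
    {"x": 0,"y": -1,"z": 72,"rx": 0,"ry": 0,"rz": 0},
    {"x": 0,"y": -1,"z": 72,"rx": 0,"ry": 0,"rz": 0},
    {"x": 0,"y": -1,"z": 72,"rx": 0,"ry": 0,"rz": 0}
  ]
}}

```text
time: 12.0
tool_pos: [0.5113, 0.1142, 0.0854]
tool_rot: [3.113, -0.263, 0.108]
contact_force: [-0.8, 1.2, 0.8]
opening: 0.04
grip_force: 0.0
```

Run:
```python
from h import *
c=np.array([.528,.1133,.0175]); print(delta(c,toolR(tilt,.104),.0655))
s=observe();R=Rn.from_euler('xyz',s['tool_rot']).as_matrix();t=s['tool_pos']+R[:,2]*.0655
print('gap mm',1000*tilt[:,2]@(t-np.array([.5354,.112,.0195])))
```

```text
(array([-1.4,  0.7,  4.4]), array([ 0.06, -0.23, -0.  ]))
gap mm 4.405296304411343
```

Request:
{"name": "arm_command", "arguments": {
  "series": [
    {"x": -1,"y": 0.5,"z": 1.5,"rx": 0,"ry": -0.2,"rz": 0},
    {"x": -1,"y": 0.5,"z": 2.5,"rx": 0,"ry": -0.2,"rz": 0},
    {"x": -1,"y": 0.5,"z": 2.5,"rx": 0,"ry": -0.2,"rz": 0},
    {"x": -1,"y": 0.5,"z": 2.5,"rx": 0,"ry": -0.2,"rz": 0}
  ]
}}

```text
time: 12.4
tool_pos: [0.5106, 0.1139, 0.0817]
tool_rot: [3.113, -0.257, 0.108]
contact_force: [-0.1, 0.1, -0.4]
opening: 0.04
grip_force: 0.0
```

```bash
cat > gap.py <<'E'
from h import *
c=np.array([.528,.1133,.0175]); print(delta(c,toolR(tilt,.104),.0655))
s=observe();R=Rn.from_euler('xyz',s['tool_rot']).as_matrix();t=s['tool_pos']+R[:,2]*.0655
print('gap mm',1000*tilt[:,2]@(t-np.array([.5354,.112,.0195])),s['contact_force'],t)
E
python3 gap.py
```

```text
(array([0.3, 0.6, 1. ]), array([0.05, 0.07, 0.03]))
gap mm 0.9949681090636835 [-0.10472428  0.13308534 -0.36423811] [0.52733305 0.11379402 0.01838359]
```

Request:
{"name": "arm_command", "arguments": {
  "series": [
    {"x": 0,"y": 0,"z": -0.5,"rx": 0,"ry": 0,"rz": 0},
    {"x": 0,"y": 0,"z": -0.5,"rx": 0,"ry": 0,"rz": 0},
    {"x": 0,"y": 0,"z": -0.5,"rx": 0,"ry": 0,"rz": 0},
    {"x": 0,"y": 0,"z": -0.5,"rx": 0,"ry": 0,"rz": 0},
    {"x": 0,"y": 0,"z": -0.5,"rx": 0,"ry": 0,"rz": 0},
    {"x": 0,"y": 0,"z": -0.5,"rx": 0,"ry": 0,"rz": 0}
  ],
  "hand": 15,
  "squeeze": 20
}}

```text
time: 13.0
tool_pos: [0.5104, 0.1138, 0.0821]
tool_rot: [3.113, -0.257, 0.108]
contact_force: [-1.1, -0.4, 0.8]
opening: 0.0258
grip_force: 20.0
```

```bash
python3 gap.py
```

```text
(array([0.3, 0.5, 1.4]), array([0.05, 0.08, 0.02]))
gap mm 1.3929227841728506 [-1.14055648 -0.41985001  0.78556029] [0.52718794 0.11373721 0.01875678]
```

Request:
{"name": "arm_command", "arguments": {
  "series": [
    {"x": 0,"y": 0,"z": -10,"rx": 0,"ry": 0,"rz": 0},
    {"x": 0,"y": 0,"z": -40,"rx": 0,"ry": 0,"rz": 0},
    {"x": 0,"y": 0,"z": -85,"rx": 0,"ry": 0,"rz": 0},
    {"x": 0,"y": 0,"z": -85,"rx": 0,"ry": 0,"rz": 0},
    {"x": 0,"y": 0,"z": -85,"rx": 0,"ry": 0,"rz": 0}
  ]
}}

```text
time: 13.5
tool_pos: [0.4888, 0.114, 0.1656]
tool_rot: [3.113, -0.26, 0.108]
contact_force: [-0.3, 0.4, -1.9]
opening: 0.0256
grip_force: 20.0
```

Run:
```python
from h import *
print(delta([.478,-.189,.083],toolR(np.eye(3),-.387),.0655))
```

```text
(array([-46.4, 299.8,  13.9]), array([ -2.09, -14.99,  28.  ]))
```

Request:
{"name": "arm_command", "arguments": {
  "series": [
    {"x": -10,"y": 150,"z": -10,"rx": -1,"ry": -7,"rz": 14},
    {"x": -10,"y": 150,"z": -10,"rx": -1,"ry": -7,"rz": 14},
    {"x": -10,"y": 150,"z": -10,"rx": -1,"ry": -7,"rz": 14},
    {"x": -10,"y": 150,"z": -10,"rx": -1,"ry": -7,"rz": 14},
    {"x": -46,"y": 300,"z": 14,"rx": -2.1,"ry": -15,"rz": 28},
    {"x": -46,"y": 300,"z": 14,"rx": -2.1,"ry": -15,"rz": 28},
    {"x": -46,"y": 300,"z": 14,"rx": -2.1,"ry": -15,"rz": 28},
    {"x": -46,"y": 300,"z": 14,"rx": -2.1,"ry": -15,"rz": 28},
    {"x": -46,"y": 300,"z": 14,"rx": -2.1,"ry": -15,"rz": 28},
    {"x": -46,"y": 300,"z": 14,"rx": -2.1,"ry": -15,"rz": 28}
  ]
}}

```text
time: 14.5
tool_pos: [0.4779, -0.1879, 0.1466]
tool_rot: [3.141, 0.005, -0.387]
contact_force: [-0.3, 1.2, -0.0]
opening: 0.0256
grip_force: 20.0
```

```bash
cat > d.py <<'E'
from h import *
import sys
print(delta([.4779,-.1896,float(sys.argv[1])],toolR(np.eye(3),-.387+(float(sys.argv[2]) if len(sys.argv)>2 else 0)),.0655),observe()['time'])
E
python3 d.py .0465
```

```text
(array([ 0.8,  1.5, 34.6]), array([0.04, 0.26, 0.02])) 14.5
```

Request:
{"name": "arm_command", "arguments": {
  "series": [
    {"x": 1,"y": 1.5,"z": 20,"rx": 0,"ry": 0.2,"rz": 0},
    {"x": 1,"y": 1.5,"z": 30,"rx": 0,"ry": 0.2,"rz": 0},
    {"x": 1,"y": 1.5,"z": 33,"rx": 0,"ry": 0.2,"rz": 0},
    {"x": 1,"y": 1.5,"z": 33,"rx": 0,"ry": 0.2,"rz": 0},
    {"x": 1,"y": 1.5,"z": 33,"rx": 0,"ry": 0.2,"rz": 0}
  ]
}}

```text
time: 15.0
tool_pos: [0.4788, -0.1907, 0.1148]
tool_rot: [3.14, -0.002, -0.387]
contact_force: [-0.6, -0.1, -0.9]
opening: 0.0259
grip_force: 20.0
```

```bash
python3 d.py .0434
```

```text
(array([-1.3, -0.7,  5.9]), array([ 0.09, -0.09,  0.03])) 15.0
```

Request:
{"name": "arm_command", "arguments": {
  "series": [
    {"x": -1,"y": -1,"z": 2,"rx": 0,"ry": 0,"rz": 0},
    {"x": -1,"y": -1,"z": 4,"rx": 0,"ry": 0,"rz": 0},
    {"x": -1,"y": -1,"z": 4.5,"rx": 0,"ry": 0,"rz": 0},
    {"x": -1,"y": -1,"z": 4.5,"rx": 0,"ry": 0,"rz": 0}
  ]
}}

```text
time: 15.4
tool_pos: [0.4779, -0.1898, 0.1098]
tool_rot: [3.14, -0.001, -0.387]
contact_force: [-1.1, 0.1, -1.1]
opening: 0.0253
grip_force: 20.0
```

```bash
python3 d.py .0434
```

```text
(array([-0.1, -0.2,  0.9]), array([ 0.08, -0.05, -0.02])) 15.4
```

Request:
{"name": "arm_command", "arguments": {
  "series": [
    {"x": 0,"y": 0,"z": 0.4,"rx": 0,"ry": 0,"rz": 0},
    {"x": 0,"y": 0,"z": 0.4,"rx": 0,"ry": 0,"rz": 0}
  ]
}}

```text
time: 15.6
tool_pos: [0.4779, -0.1898, 0.1093]
tool_rot: [3.14, -0.001, -0.387]
contact_force: [1.3, 0.3, -1.2]
opening: 0.0255
grip_force: 20.0
```

Request:
{"name": "arm_command", "arguments": {
  "series": [
    {"x": 0,"y": 0,"z": 0.4,"rx": 0,"ry": 0,"rz": 0},
    {"x": 0,"y": 0,"z": 0.4,"rx": 0,"ry": 0,"rz": 0}
  ]
}}

```text
time: 15.8
tool_pos: [0.4779, -0.1898, 0.1089]
tool_rot: [3.14, -0.001, -0.387]
contact_force: [-0.1, -0.4, -0.9]
opening: 0.0257
grip_force: 20.0
```

Request:
{"name": "arm_command", "arguments": {
  "series": [
    {"x": 0,"y": 0,"z": 0.3,"rx": 0,"ry": 0,"rz": 0},
    {"x": 0,"y": 0,"z": 0.3,"rx": 0,"ry": 0,"rz": 0}
  ]
}}

```text
time: 16.0
tool_pos: [0.4779, -0.1898, 0.1088]
tool_rot: [3.14, -0.001, -0.387]
contact_force: [-0.2, -0.2, 1.2]
opening: 0.0257
grip_force: 20.0
```

Request:
{"name": "arm_command", "arguments": {
  "series": [
    {"x": 0,"y": 0,"z": 0.3,"rx": 0,"ry": 0,"rz": 0},
    {"x": 0,"y": 0,"z": 0.3,"rx": 0,"ry": 0,"rz": 0}
  ]
}}

```text
time: 16.2
tool_pos: [0.4779, -0.1898, 0.1087]
tool_rot: [3.14, -0.001, -0.387]
contact_force: [-1.4, 0.4, 4.3]
opening: 0.0257
grip_force: 20.0
```

Plate is down (4.3 N). Release, lower the open fingers beside both parts, and close softly to true up the sides.

Request:
{"name": "arm_command", "arguments": {
  "series": [
    {"x": 0,"y": 0,"z": 0,"rx": 0,"ry": 0,"rz": 0},
    {"x": 0,"y": 0,"z": 0,"rx": 0,"ry": 0,"rz": 0},
    {"x": 0,"y": 0,"z": 0,"rx": 0,"ry": 0,"rz": 0},
    {"x": 0,"y": 0,"z": 0,"rx": 0,"ry": 0,"rz": 0},
    {"x": 0,"y": 0,"z": 3,"rx": 0,"ry": 0,"rz": 0},
    {"x": 0,"y": 0,"z": 6,"rx": 0,"ry": 0,"rz": 0},
    {"x": 0,"y": 0,"z": 8,"rx": 0,"ry": 0,"rz": 0},
    {"x": 0,"y": 0,"z": 8,"rx": 0,"ry": 0,"rz": 0}
  ],
  "hand": 36
}}

```text
time: 17.0
tool_pos: [0.4777, -0.1897, 0.0999]
tool_rot: [3.14, -0.0, -0.387]
contact_force: [-0.3, 0.6, 1.1]
opening: 0.0354
grip_force: 0.0
```

Request:
{"name": "arm_command", "arguments": {
  "series": [
    {"x": 0,"y": 0,"z": 0,"rx": 0,"ry": 0,"rz": 0},
    {"x": 0,"y": 0,"z": 0,"rx": 0,"ry": 0,"rz": 0},
    {"x": 0,"y": 0,"z": 0,"rx": 0,"ry": 0,"rz": 0},
    {"x": 0,"y": 0,"z": 0,"rx": 0,"ry": 0,"rz": 0},
    {"x": 0,"y": 0,"z": 0,"rx": 0,"ry": 0,"rz": 0}
  ],
  "hand": 24,
  "squeeze": 8
}}

```text
time: 17.5
tool_pos: [0.4779, -0.1898, 0.1004]
tool_rot: [3.14, -0.001, -0.387]
contact_force: [-0.4, -0.6, -0.5]
opening: 0.0258
grip_force: 8.0
```

Request:
{"name": "arm_command", "arguments": {
  "series": [
    {"x": 0,"y": 0,"z": 0,"rx": 0,"ry": 0,"rz": 0},
    {"x": 0,"y": 0,"z": 0,"rx": 0,"ry": 0,"rz": 0},
    {"x": 0,"y": 0,"z": 0,"rx": 0,"ry": 0,"rz": 0},
    {"x": 0,"y": 0,"z": -15,"rx": 0,"ry": 0,"rz": 0},
    {"x": 0,"y": 0,"z": -60,"rx": 0,"ry": 0,"rz": 0},
    {"x": 0,"y": 0,"z": -60,"rx": 0,"ry": 0,"rz": 0}
  ],
  "hand": 40
}}

```text
time: 18.1
tool_pos: [0.4802, -0.191, 0.165]
tool_rot: [3.139, -0.01, -0.387]
contact_force: [0.5, -0.8, 0.8]
opening: 0.04
grip_force: 0.0
```

```bash
python3 d.py .075 1.5708
```

```text
(array([-2.9, -0.4, 24.4]), array([  0.57,  -0.33, -90.01])) 18.1
```

Request:
{"name": "arm_command", "arguments": {
  "series": [
    {"x": 0,"y": 0,"z": 0,"rx": 0,"ry": 0,"rz": -45},
    {"x": 0,"y": 0,"z": 0,"rx": 0,"ry": 0,"rz": -45},
    {"x": 0,"y": 0,"z": 0,"rx": 0,"ry": 0,"rz": -45},
    {"x": 0,"y": 0,"z": 0,"rx": 0,"ry": 0,"rz": -45},
    {"x": 0,"y": 0,"z": 0,"rx": 0,"ry": 0,"rz": -45},
    {"x": 0,"y": 0,"z": 0,"rx": 0,"ry": 0,"rz": -45},
    {"x": 0,"y": 0,"z": 0,"rx": 0,"ry": 0,"rz": -90},
    {"x": 0,"y": 0,"z": 0,"rx": 0,"ry": 0,"rz": -90},
    {"x": 0,"y": 0,"z": 0,"rx": 0,"ry": 0,"rz": -90},
    {"x": 0,"y": 0,"z": 0,"rx": 0,"ry": 0,"rz": -90},
    {"x": 0,"y": 0,"z": 0,"rx": 0,"ry": 0,"rz": -90},
    {"x": 0,"y": 0,"z": 0,"rx": 0,"ry": 0,"rz": -90},
    {"x": 0,"y": 0,"z": 0,"rx": 0,"ry": 0,"rz": -90},
    {"x": 0,"y": 0,"z": 0,"rx": 0,"ry": 0,"rz": -90}
  ],
  "hand": 76
}}

```text
time: 19.5
tool_pos: [0.4778, -0.1897, 0.1602]
tool_rot: [3.141, 0.001, 1.182]
contact_force: [-0.3, -0.8, 0.4]
opening: 0.0755
grip_force: 0.0
```

```bash
python3 d.py .036 1.5708
python3 - <<'E'
from h import *
ps=[read_camera("side"),read_camera("top")]
cv2.imwrite("pics/stack.png",np.hstack([cv2.resize(p['pixels'][int(c[1])-30:int(c[1])+30,int(c[0])-30:int(c[0])+30],(390,390),interpolation=cv2.INTER_CUBIC) for p in ps for c in[P(p,[.478,-.189,.045])[0]]]))
E
```

```text
(array([ 0.2, -0. , 58.7]), array([ 0.04,  0.08, -0.09])) 19.5
```

View pics/stack.png

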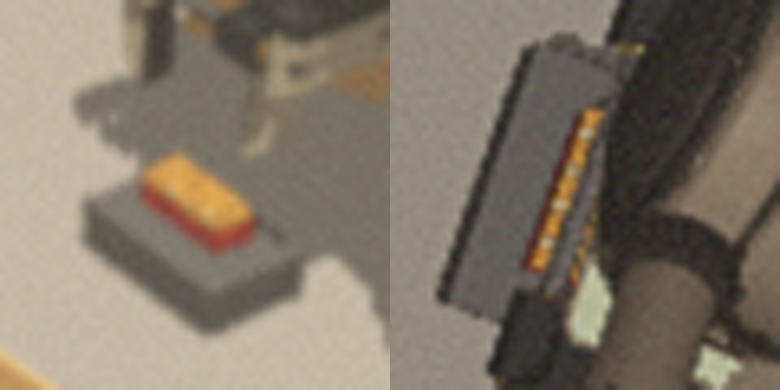

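The stack stands cleanly on the block: brass on red, side view (200,200), top view (565,190). Now true the ends.

Request:
{"name": "arm_command", "arguments": {
  "series": [
    {"x": 0,"y": 0,"z": 30,"rx": 0,"ry": 0,"rz": 0},
    {"x": 0,"y": 0,"z": 50,"rx": 0,"ry": 0,"rz": 0},
    {"x": 0,"y": 0,"z": 57,"rx": 0,"ry": 0,"rz": 0},
    {"x": 0,"y": 0,"z": 58,"rx": 0,"ry": 0,"rz": 0},
    {"x": 0,"y": 0,"z": 58,"rx": 0,"ry": 0,"rz": 0},
    {"x": 0,"y": 0,"z": 58,"rx": 0,"ry": 0,"rz": 0}
  ]
}}

```text
time: 20.2
tool_pos: [0.4785, -0.1901, 0.1033]
tool_rot: [3.139, 0.002, 1.183]
contact_force: [0.1, 0.4, 0.1]
opening: 0.0762
grip_force: 0.0
```

Request:
{"name": "arm_command", "arguments": {
  "series": [
    {"x": 0,"y": 0,"z": 0,"rx": 0,"ry": 0,"rz": 0},
    {"x": 0,"y": 0,"z": 0,"rx": 0,"ry": 0,"rz": 0},
    {"x": 0,"y": 0,"z": 0,"rx": 0,"ry": 0,"rz": 0},
    {"x": 0,"y": 0,"z": 0,"rx": 0,"ry": 0,"rz": 0},
    {"x": 0,"y": 0,"z": 0,"rx": 0,"ry": 0,"rz": 0},
    {"x": 0,"y": 0,"z": 0,"rx": 0,"ry": 0,"rz": 0}
  ],
  "hand": 56,
  "squeeze": 8
}}

```text
time: 20.8
tool_pos: [0.4782, -0.1899, 0.1028]
tool_rot: [3.14, 0.002, 1.184]
contact_force: [-0.0, 0.6, 5.6]
opening: 0.0598
grip_force: 8.0
```

Request:
{"name": "arm_command", "arguments": {
  "series": [
    {"x": 0,"y": 0,"z": 0,"rx": 0,"ry": 0,"rz": 0},
    {"x": 0,"y": 0,"z": 0,"rx": 0,"ry": 0,"rz": 0},
    {"x": 0,"y": 0,"z": 0,"rx": 0,"ry": 0,"rz": 0},
    {"x": 0,"y": 0,"z": 0,"rx": 0,"ry": 0,"rz": 0},
    {"x": 0,"y": 0,"z": -15,"rx": 0,"ry": 0,"rz": 0},
    {"x": 0,"y": 0,"z": -60,"rx": 0,"ry": 0,"rz": 0},
    {"x": 0,"y": 0,"z": -110,"rx": 0,"ry": 0,"rz": 0},
    {"x": 200,"y": 0,"z": -150,"rx": 0,"ry": 0,"rz": 0},
    {"x": 200,"y": 0,"z": -150,"rx": 0,"ry": 0,"rz": 0},
    {"x": 200,"y": 0,"z": -150,"rx": 0,"ry": 0,"rz": 0},
    {"x": 200,"y": 0,"z": -150,"rx": 0,"ry": 0,"rz": 0},
    {"x": 200,"y": 0,"z": -150,"rx": 0,"ry": 0,"rz": 0}
  ],
  "hand": 76
}}

```text
time: 22.0
tool_pos: [0.555, 0.0004, 0.2533]
tool_rot: [3.138, -0.001, 1.189]
contact_force: [0.5, -1.1, -0.4]
opening: 0.0761
grip_force: 0.0
```

Run:
```python
from h import *
ps=[read_camera("side"),read_camera("top")]
for q,fn,s,z in (("both",lambda i:i[...,2]-i[...,0]>50,(.06,.026,.018),.03),("plate",lambda i:(i[...,2]-i[...,0]>50)&(i[...,1]-i[...,0]>25),(.06,.026,.006),.042)):
    x0=[.478,-.1896,z,-.387]
    ms=[cmask(p,fn,P(p,np.array(x0[:3])+[0,0,.006])[0],17,2) for p in ps]
    v,r=fitx(ps,ms,s,x0); print(q,v.round(4),round(r,3))
cv2.imwrite("pics/final.png",np.hstack([cv2.resize(p['pixels'][int(c[1])-25:int(c[1])+25,int(c[0])-25:int(c[0])+25],(390,390),interpolation=cv2.INTER_CUBIC) for p in ps for c in[P(p,[.478,-.189,.045])[0]]]))
```

```text
both [ 0.4757 -0.1887  0.0325 -0.43  ] 0.296
plate [ 0.4758 -0.1884  0.0444 -0.4168] 0.271
```

View pics/final.png

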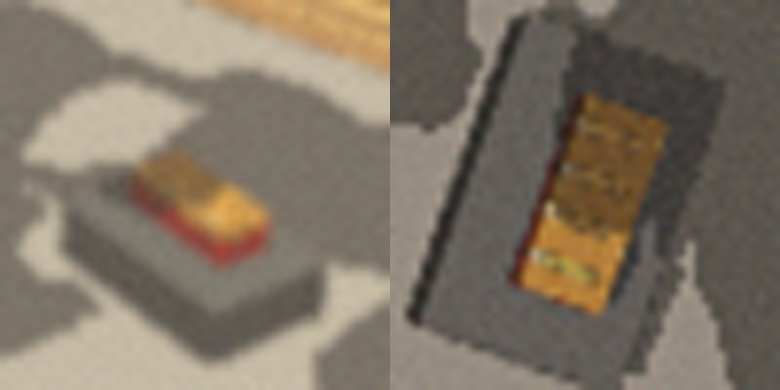

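The stack is flush: side view (200,205), top view (594,203). The arm's shadow spoils the fitted yaw, so I'll clear the arm away and compare block and stack numerically.

Request:
{"name": "arm_command", "arguments": {
  "series": [
    {"x": -628,"y": -201,"z": -39,"rx": 0,"ry": 0,"rz": 0},
    {"x": -628,"y": -201,"z": -39,"rx": 0,"ry": 0,"rz": 0},
    {"x": -628,"y": -201,"z": -39,"rx": 0,"ry": 0,"rz": 0},
    {"x": -628,"y": -201,"z": -39,"rx": 0,"ry": 0,"rz": 0},
    {"x": -628,"y": -201,"z": -39,"rx": 0,"ry": 0,"rz": 0},
    {"x": -628,"y": -201,"z": -39,"rx": 0,"ry": 0,"rz": 0},
    {"x": -628,"y": -201,"z": -39,"rx": 0,"ry": 0,"rz": 0},
    {"x": -628,"y": -201,"z": -39,"rx": 0,"ry": 0,"rz": 0},
    {"x": -628,"y": -201,"z": -39,"rx": 0,"ry": 0,"rz": 0},
    {"x": -628,"y": -201,"z": -39,"rx": 0,"ry": 0,"rz": 0},
    {"x": -628,"y": -201,"z": -39,"rx": 0,"ry": 0,"rz": 0},
    {"x": -628,"y": -201,"z": -39,"rx": 0,"ry": 0,"rz": 0},
    {"x": -628,"y": -201,"z": -39,"rx": 0,"ry": 0,"rz": 0},
    {"x": -628,"y": -201,"z": -39,"rx": 0,"ry": 0,"rz": 0},
    {"x": -628,"y": -201,"z": -39,"rx": 0,"ry": 0,"rz": 0},
    {"x": -628,"y": -201,"z": -39,"rx": 0,"ry": 0,"rz": 0}
  ]
}}

```text
time: 23.7
tool_pos: [0.1297, -0.5089, 0.2912]
tool_rot: [3.141, -0.0, 1.182]
contact_force: [0.4, -0.3, -0.1]
opening: 0.0758
grip_force: 0.0
```

Run:
```python
from h import *
ps=[read_camera("side"),read_camera("top")]
st=lambda i:i[...,2]-i[...,0]>50
for q,fns,s,z,r in (("stack",[st,st],(.06,.026,.018),.03,17),("plate",[lambda i:(i[...,2]-i[...,0]>50)&(i[...,1]-i[...,0]>30)]*2,(.06,.026,.006),.042,17),
  ("block",[lambda i:(i.mean(-1)<143)|st(i),lambda i:(i.mean(-1)<107)|st(i)],(.1,.064,.03),0,28)):
    x0=[.478,-.1896,z,-.387]
    ms=[cmask(p,f,P(p,np.array(x0[:3])+[0,0,.01])[0],r,2) for p,f in zip(ps,fns)]
    v,e=fitx(ps,ms,s,x0); print(q,v.round(4),round(e,3))
    for p,m in zip(ps,ms): print('   ',[np.round(a,4) for a in fitx([p],[m],s,x0)])
print(observe()['time'])
```

```text
stack [ 0.4769 -0.1879  0.0339 -0.4   ] 0.176
    [array([ 0.478 , -0.1878,  0.0342, -0.3912]), np.float64(0.029)]
    [array([ 0.4759, -0.1887,  0.0294, -0.3881]), np.float64(0.1007)]
plate [ 0.4769 -0.1879  0.0458 -0.4   ] 0.154
    [array([ 0.4792, -0.1894,  0.0447, -0.3991]), np.float64(0.047)]
    [array([ 0.476 , -0.1891,  0.0402, -0.379 ]), np.float64(0.0642)]
block [ 0.4784 -0.1863  0.003  -0.3889] 0.168
    [array([ 0.4799, -0.1883,  0.0008, -0.3926]), np.float64(0.0556)]
    [array([ 0.4786, -0.1774,  0.0577, -0.3852]), np.float64(0.0311)]
23.8
```

The stack and block agree to about 2 mm and 0.01 rad, and the plate is flush with the comb.

```bash
python3 -c "
from cell import *
print(hand_in())"
```

```text
the job is handed in; nothing more can be done
None
```

The red comb lies flat and square in the middle of the block (within about 2 mm and 0.01 rad by the camera fits), the brass plate sits flush on it, the cover and file were not touched, and the job was handed in at about 24 s.

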